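# Close the gap in the bar caddy

### The arm

A 6-joint arm with a two-finger parallel gripper is mounted at the origin on the work surface. World frame = base frame: x ahead of the robot, y to its left, z up, the work surface at z = 0. Lengths are in mm, angles in rad, forces in N, time in s.
With the tool pointing down it reaches from about 350 to 975 mm from the base axis. Payload 7.1 kg.
Tool frame: the origin (TCP) lies at the very end of the fingers, on their centre line; the grasp point (between the pads) lies 19 mm behind it; y points along the fingers, x is the direction in which the jaws open and shut, and the axes are right-handed (so a half turn about y gives the same grasp; the last joint's range is limited). The gripper opens to 88 mm and grips with 3 to 60 N. Pads are 20 mm wide; open, the fingers measure 115 mm over their backs; the gripper's body (75 mm by 178 mm) begins 61 mm behind the grasp point.
Start: joints at [-1.363, 0.423, 1.63, -0, 1.089, -0.019], TCP at [140.557, -608.973, 222.675] pointing down, gripper open.
Joint ranges: [-3, 3], [-0.9, 2.11], [0.09, 2.58], [-1.31, 4.45], [0.11, 2.69], [-2.54, 2.54]. Speed limits (rad/s): [2.39, 2.39, 3.01, 3.14, 3.14, 3.14].

### API

Orientations are given as a rotation vector (axis times angle).
In Python, from workcell import ctrl gives the robot as it stands. The module is installed in compiled form; this text tells all that it offers.
- The arm moves only by the tool carry_out, never from a script. Its arguments are lists of equal length, an entry for each row: "delta_pos": the shift along the tool's x, y, z in cm, a list of three; "rotation": the turn, a rotation vector about the tool's x, y, z in rad, a list of three. In form: {"delta_pos": [[dx, dy, dz], ...], "rotation": [[wx, wy, wz], ...]}. A call has 1 to 12 rows; each row is the pose to reach, as a shift and turn from the pose commanded when the call began, along the tool's axes at that moment; what a row does not reach only later rows make up. A row lasts 1/12 s, in which the tool goes at most 41.7 mm and 7.16 degrees, less where a joint would pass 70% of its speed; a pose out of reach is approached as far as the arm can. A call with a gripper value outside its range is refused whole. "hand" is the closure in counts, from 0 (fully open) to 255 (shut), set as the call begins (left out, the last holds). The fingers move at their own pace and stop on an object; the grip force is fixed at half the most. Time passes only in rows, so rows that repeat a pose let the fingers close. It gives the time, the measured TCP pose, the force and the opening at its end, in the units of the state.
- ctrl.get_obs(): the state, without advancing time (a new reading comes with each control period).
- ctrl.get_image(name): name is "side" or "top" or "wrist"; returns the picture (384x512x3 uint8, red, green, blue); there is no depth.
- ctrl.camera_info(name): a dict with "fov_y" (degrees; the focal length in pixels is half the picture's height over the tangent of half this angle, whatever the lens; pixels are square), "cx", "cy" (the principal point, pixels), "k1" (the pictures are not rectified: a ray, as slopes to the right and down, at radius r is drawn at 1 + k1 r^2 times it, then the intrinsics apply), "R" (3x3) and "t" (3): a world point X has camera coordinates R X + t; the wrist camera has in their place "T_tool_cam" (4x4, takes a point from camera to tool coordinates, whose origin is the TCP and whose axes are the tool frame's). Camera axes: x right, y down, z forward; pixel columns grow to the right and rows downward; lengths in mm; the calibration is good to about 2 mm. A picture is of the moment at which its call begins: read the wrist's pose just before it. camera_info takes no time and is no camera call.
- ctrl.close_job(): hands the job in, once; it reports no verdict.
The state is a dict: "t": time; "qpos": joint angles; "qvel": joint speeds; "joint_torque": joint torques, N m; "ee_pos": TCP position; "orientation": TCP orientation; "ft_force": force on the tool from outside, world axes, zero at the start; "moment": the same for the moment, N m; "width": finger opening in mm.
Only numpy, scipy, OpenCV 4.12 (cv2) and the standard library are available. Lean on these libraries where they do the work, as an engineer would, in place of code of your own. Each camera call takes 0.05 s, during which the arm holds its last target.

### The job

The long oak caddy on the bar is missing its end section: take the loose oak section of the same depth and height as the caddy by its handle and butt it flush against the caddy's plain low end, in line with it, so that the gap is closed and the two read as one straight run. Leave the narrower, taller oak box where it stands, and let go of the section at the end.

Things in the scene. Friction and masses are not known exactly. Their poses are not given: they have to be found in the camera images.
- caddy: Long oak caddy fixed to the bar, on the robot's left: open box 160 mm long (its y), 100 deep (its x), 45 high, three bays with napkins, limes and upright stirrers (up to 90 high). Origin: centre of underside, z up, turned at most 17 degrees from the world axes. Its +y end has a taller cheek, 85 high; its -y end (to the robot's right) is plain and low, a flat face 80 mm from the origin.
- caddy_end (a point): Foot of the caddy's plain low end: centre of that flat 100 mm wide, 45 mm high face, at bar level (height 0), axes as the caddy's (-y points out of the face). The loose section belongs here, its origin then 35 mm out along -y (115 mm from the caddy's origin). The bar is bare and flat there and 25 mm around.
- end_section: Loose oak end section, 0.25 to 0.5 kg: open box 100 mm deep (its x), 70 long (its y), 45 high; an upright middle board, 16 thick (x), 70 long (y), up to 105 above the underside, is its handle: pinch it across x from above. Origin: centre of underside, z up; a half turn looks the same. Placed, its y lies along the caddy's y, a 100 mm wide face touching the caddy. May be carried or slid.
- narrow_box: Bystander to leave alone: loose oak box with a like handle (up to 98 mm), but narrower and taller: 60 mm deep (its x), 70 long, 70 high. Origin: centre of underside. It and the section swap places between starts, both right of the caddy. Unlisted things in reach (tumblers, coasters, jigger) are at most 90 high and 25 mm or more clear; tall siphon and shaker stand at the far corners.
Mind the look-alikes: they are no part of the job. What is shaped like the end_section but yellow is not meant.

How it is judged:
By the outcome, as a careful person would: the job done as asked, in the order asked, and still so for the second after the job is handed in, with the robot touching nothing.
It also fails if it takes over 42 s, if anything falls off the work surface, if the arm or the gripper's body presses on something with over 40 N, if the wrist force passes 120 N, or if a joint passes its speed limit or range.

## Working session

There is one attempt and no reset: what is moved stays moved. The work goes in short steps, Python scripts to look and compute and a tool call to move; the robot and the scene stay as the last step left them, time stands still between calls to the robot, and variables do not carry over. Pictures are saved under pics/ and viewed, and the job is handed in when it is done.

Besides the shell and the picture viewer there is one more tool, called as name(argument=value, ...), one argument or row to a line, values as JSON. carry_out: Moves the arm, as the interface text tells. Its arguments: {"type":"object","properties":{"delta_pos":{"type":"array","items":{"type":"array","items":{"type":"number"}}},"rotation":{"type":"array","items":{"type":"array","items":{"type":"number"}}},"hand":{"type":"number"}},"required":["delta_pos","rotation"]}

```bash
mkdir -p pics; python3 - <<'E'
from workcell import ctrl
import cv2
o=ctrl.get_obs();print(o)
for n in("side","top","wrist"):
    im=ctrl.get_image(n);cv2.imwrite(f"pics/{n}0.png",im[:,:,::-1]);print(n,ctrl.camera_info(n))
E
```

```text
{'t': 0.0, 'qpos': array([-1.36301500e+00,  4.23856605e-01,  1.63068450e+00,  1.13818832e-05,
        1.08857500e+00, -1.89917602e-02]), 'qvel': array([ 1.10431876e-03,  9.74473397e-05, -4.11723658e-04,  7.61640614e-04,
       -7.31663879e-04,  1.29395131e-03]), 'joint_torque': array([-3.72312516e-04, -5.44634628e+01, -2.73666251e+01,  6.44262764e-02,
        2.27873161e-02, -1.37520647e-04]), 'ee_pos': array([ 140.44116444, -608.45229612,  221.89400797]), 'orientation': array([-1.3069559 ,  1.04135916, -1.03940802]), 'ft_force': array([-0.4062211 , -0.69045633, -0.63111447]), 'moment': array([0.04603879, 0.00080108, 0.06711137]), 'width': 88.08056642701946}
side {'fov_y': 47.2394405949012, 'cx': 259.38426578360054, 'cy': 194.10886034576222, 'k1': 0.01171935704082666, 'R': array([[-0.97472732, -0.22302178,  0.01295904],
       [-0.1441096 ,  0.58339308, -0.79930278],
       [ 0.17070172, -0.78096978, -0.60078875]]), 't': array([ 488.32688242,  189.12664914, 1057.17110201])}
top {'fov_y': 43.90827163947921, 'cx': 253.43007952140297, 'cy': 184.52638643642038, 'k1': -0.11522182756720468, 'R': array([[ 0.02239471, -0.99953367,  0.02075843],
       [-0.99644978, -0.02400151, -0.08069555],
       [ 0.08115615, -0.01887758, -0.99652261]]), 't': array([-160.79803149,  557.56806022, 1204.81733667])}
wrist {'fov_y': 59.35720055989742, 'cx': 255.9009064001401, 'cy': 189.94445457547786, 'k1': 0.022222914130725118, 'T_tool_cam': array([[ 9.99999267e-01,  4.08785279e-04, -1.13955568e-03,
         1.31744765e-01],
       [ 1.20810505e-03, -2.75848694e-01,  9.61200311e-01,
        -1.62622364e+02],
       [ 7.85795903e-05, -9.61200984e-01, -2.75848986e-01,
         7.62292060e+01],
       [ 0.00000000e+00,  0.00000000e+00,  0.00000000e+00,
         1.00000000e+00]])}
```

View pics/top0.png

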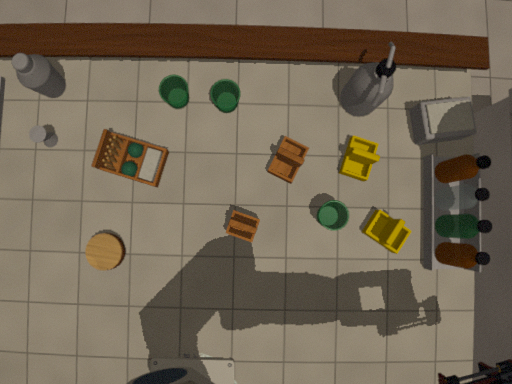

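View pics/side0.png

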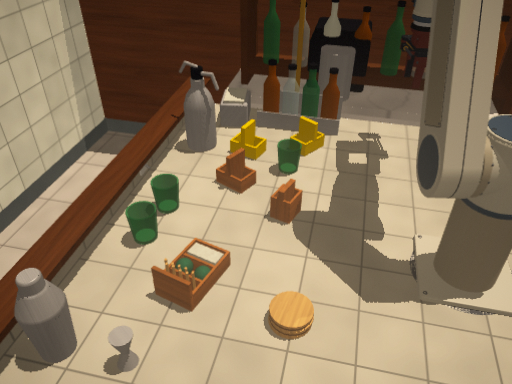

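View pics/wrist0.png

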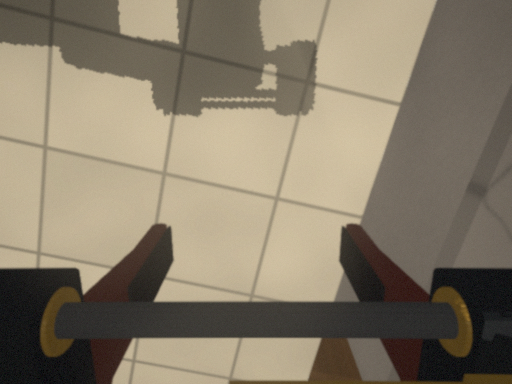

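Oak candidates in the top view are A at (288,159) and B at (242,225). The yellow look-alikes at (359,158) and (388,231) are ruled out by colour. A looks wider and lower, so I'll check it in an enlarged crop.

```bash
python3 - <<'E'
import cv2,numpy as np
t=cv2.imread("pics/top0.png");s=cv2.imread("pics/side0.png")
a=cv2.resize(t[125:255,85:325],None,fx=3.3,fy=3.3,interpolation=cv2.INTER_CUBIC);cv2.imwrite("pics/tc.png",a)
b=cv2.resize(s[135:315,140:320],None,fx=3.3,fy=3.3,interpolation=cv2.INTER_CUBIC);cv2.imwrite("pics/sc.png",b)
E
```

```text
(no output)
```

View pics/tc.png

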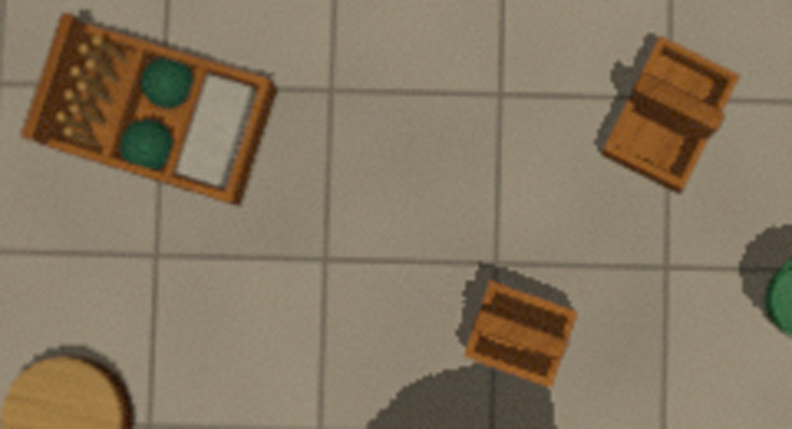

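View pics/sc.png

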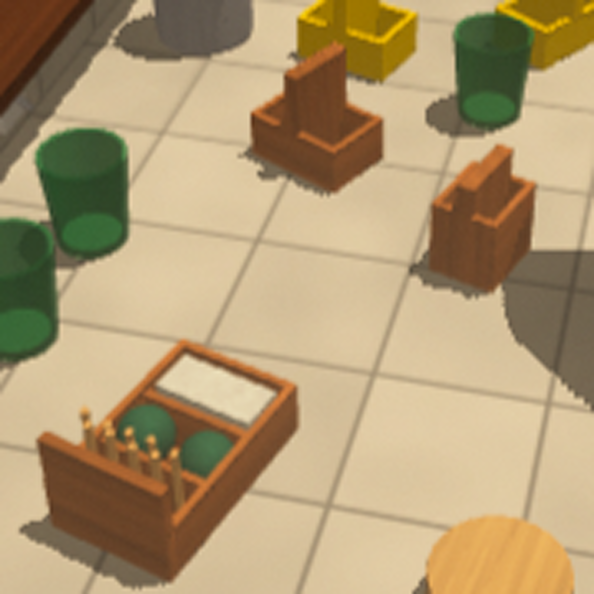

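A is the section: it's wide and low with a tall board. B is narrow and tall, so it's the bystander. Next I'll fit the poses using corners from both views.

```bash
cat > h.py <<'E'
import cv2,numpy as np
from workcell import ctrl
from scipy.optimize import least_squares
from scipy.spatial.transform import Rotation as Ro
def cam(n,obs=None):
    c=ctrl.camera_info(n); f=192/np.tan(np.radians(c["fov_y"]/2))
    if "R" in c: R,t=np.array(c["R"]),np.array(c["t"])
    else:
        T=np.array(c["T_tool_cam"]);Rt=Ro.from_rotvec(obs["orientation"]).as_matrix()
        Rw=Rt@T[:3,:3];p=Rt@T[:3,3]+obs["ee_pos"];R=Rw.T;t=-R@p
    return dict(f=f,cx=c["cx"],cy=c["cy"],k1=c["k1"],R=R,t=t)
def proj(c,X):
    P=np.atleast_2d(X)@c["R"].T+c["t"];s=P[:,:2]/P[:,2:];r2=(s**2).sum(1,keepdims=True)
    return s*(1+c["k1"]*r2)*c["f"]+[c["cx"],c["cy"]]
def W(p,L):
    c,s=np.cos(p[2]),np.sin(p[2]);L=np.atleast_2d(L).astype(float)
    return np.c_[p[0]+c*L[:,0]-s*L[:,1],p[1]+s*L[:,0]+c*L[:,1],L[:,2]]
def fit(p0,obsl):
    # obsl: list of (cam, Local pts, pixels)
    def r(p): return np.concatenate([(proj(c,W(p,L))-px).ravel() for c,L,px in obsl])
    s=least_squares(r,p0,loss="soft_l1",x_scale=[10,10,.1]);return s.x,r(s.x)
def box(x0,x1,y0,y1,z0,z1):
    V=np.array([[x,y,z] for x in(x0,x1) for y in(y0,y1) for z in(z0,z1)],float)
    return [(V[i],V[j]) for i in range(8) for j in range(i+1,8) if (V[i]!=V[j]).sum()==1]
SEC=box(-50,50,-35,35,0,45)+box(-8,8,-35,35,45,105)
CAD=box(-50,50,-80,80,0,45)
def draw(im,c,p,E,off,k,col):
    for a,b in E:
        q=((proj(c,W(p,[a,b]))-off+.5)*k-.5)
        cv2.line(im,*[tuple(int(round(v*16)) for v in w) for w in q],col,1,cv2.LINE_AA,4)
def crop(im,x0,y0,x1,y1,k): return cv2.resize(im[y0:y1,x0:x1],None,fx=k,fy=k,interpolation=cv2.INTER_CUBIC)
E
python3 - <<'E'
from h import *
T=cam("top");S=cam("side")
tp=lambda l:(np.array(l)+.5)/3.3-.5+[85,125]
sp=lambda l:(np.array(l)+.5)/3.3-.5+[140,135]
print(-T["R"].T@T["t"])
# section: rim corners. image top ~ +x, right ~ -y
best=None
for a in np.arange(-1.6,1.6,.2):
    p,r=fit([600,-100,a],[(T,[[50,35,45],[50,-35,45],[-50,-35,45],[-50,35,45]],tp([[662,37],[738,73],[682,192],[600,152]]))])
    if best is None or (r**2).sum()<(best[1]**2).sum():best=p,r
sec=best[0];print("sec",sec,np.degrees(sec[2]),best[1].round(1))
cad,r=fit([500,200,-.2],[(T,[[50,80,45],[50,-80,45],[-50,-80,45],[-50,80,0]],tp([[68,20],[270,76],[237,200],[25,137]])),
 (S,[[50,-80,45],[-50,-80,45],[-50,-80,0]],sp([[184,341],[297,386],[297,428]]))])
print("cad",cad,np.degrees(cad[2]),r.round(1))
t=cv2.imread("pics/top0.png");s=cv2.imread("pics/side0.png")
A=crop(t,90,120,180,200,5);B=crop(t,255,125,325,195,5)
draw(A,T,cad,CAD,[90,120],5,(255,255,0));draw(B,T,sec,SEC,[255,125],5,(255,255,0))
C=crop(s,145,235,240,310,4);D=crop(s,205,140,265,195,6)
draw(C,S,cad,CAD,[145,235],4,(255,255,0));draw(D,S,sec,SEC,[205,140],6,(255,255,0))
O=np.zeros((750,800,3),np.uint8)
O[:400,:450]=A;O[:350,450:800]=B;O[410:710,:380]=C;O[410:740,400:760]=D
cv2.imwrite("pics/fit1.png",O[:,:])
cv2.imwrite("pics/fit1.png",cv2.resize(O,(640,600)))
np.save("p.npy",[sec,cad])
E
```

```text
[ 461.41125928 -124.59653561 1248.95889307]
sec [ 6.26837617e+02 -2.33664628e+02 -4.39823214e-01] -25.200013920460155 [-1.2 -0.2  0.3  1.1  0.2 -0.2  0.4 -0.4]
cad [ 6.20560802e+02  1.69888625e+02 -2.72613612e-01] -15.619609390358486 [ 1.5 -0.3 -1.   0.5 -3.   0.2  7.5  3.1 -1.  -0.6 -0.5 -0.2 -0.   0.4]
```

View pics/fit1.png

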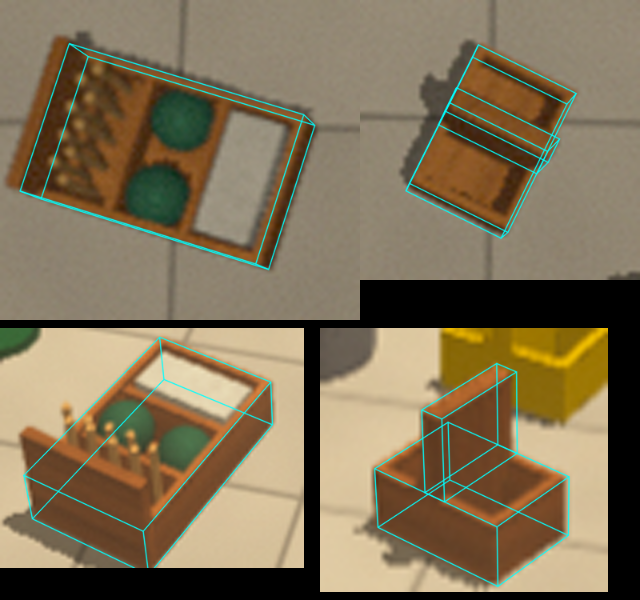

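```bash
cat >> h.py <<'E'
def plan(pos,ang,obs=None):
    """shift cm / rotvec in tool axes to reach TCP pos with tool down, jaw x at world angle ang (mod pi)"""
    o=obs or ctrl.get_obs();R=Ro.from_rotvec(o["orientation"]).as_matrix()
    cur=np.arctan2(R[1,0],R[0,0]);a=ang+np.pi*np.round((cur-ang)/np.pi)
    x=np.array([np.cos(a),np.sin(a),0]);y=np.array([0,0,-1.]);G=np.c_[x,y,np.cross(x,y)]
    d=R.T@(np.array(pos)-o["ee_pos"])/10;w=Ro.from_matrix(R.T@G).as_rotvec()
    print("cur ang",np.degrees(cur),"ee",o["ee_pos"].round(1),"t",o["t"],"ft",o["ft_force"].round(1),"w",o["width"],"q",o["qpos"].round(2));print("delta cm",d.round(3),"rot",w.round(4));return d,w
E
python3 - <<'E'
from h import *
sec,cad=np.load("p.npy")
plan([sec[0],sec[1],222],sec[2])
print(W(cad,[[0,-115,0]]))
E
```

```text
cur ang -77.0085137263727 ee [ 140.5 -608.6  222.1] t 0.15 ft [ 0.6 -0.3  0.2] w 87.90330253669386 q [-1.36  0.42  1.63  0.    1.09 -0.02]
delta cm [-2.5599e+01  4.0000e-02  5.5821e+01] rot [-6.000e-04 -9.042e-01 -1.100e-03]
[[589.59711553  59.13552033   0.        ]]
```

carry_out(
  delta_pos=[
    [-1.0,0,2.2],
    [-2.6,0,5.7],
    [-4.2,0,9.2],
    [-5.8,0,12.7],
    [-7.4,0,16.2],
    [-9.0,0,19.7],
    [-10.6,0,23.2],
    [-12.2,0,26.7],
    [-13.8,0,30.2],
    [-15.4,0,33.7],
    [-17.0,0,37.2],
    [-18.6,0,40.7],
  ],
  rotation=[
    [0,-0.05,0],
    [0,-0.12,0],
    [0,-0.2,0],
    [0,-0.28,0],
    [0,-0.36,0],
    [0,-0.44,0],
    [0,-0.52,0],
    [0,-0.6,0],
    [0,-0.68,0],
    [0,-0.76,0],
    [0,-0.84,0],
    [0,-0.9,0],
  ],
)

```text
t: 1.15
ee_pos: [496.5, -334.7, 222.5]
orientation: [-1.543, 0.345, -0.345]
ft_force: [0.9, -0.6, -0.1]
width: 87.8
```

```bash
python3 - <<'E'
from h import *
sec,cad=np.load("p.npy")
plan([sec[0],sec[1],222],sec[2])
E
```

```text
cur ang -25.20364322124031 ee [ 496.5 -334.7  222.5] t 1.15 ft [ 0.9 -0.6 -0.1] w 87.76299079310573 q [-0.61  0.39  1.69 -0.    1.07 -0.17]
delta cm [ 7.493  0.051 14.689] rot [-0.     -0.0001 -0.0004]
```

carry_out(
  delta_pos=[
    [1.6,0,3.2],
    [3.3,0,6.5],
    [5.0,0,9.8],
    [6.5,0,12.8],
    [7.5,0,14.7],
    [7.5,0,14.7],
  ],
  rotation=[
    [0,0,0],
    [0,0,0],
    [0,0,0],
    [0,0,0],
    [0,0,0],
    [0,0,0],
  ],
)

```text
t: 1.65
ee_pos: [629.2, -232.7, 222.2]
orientation: [-1.542, 0.345, -0.346]
ft_force: [-0.1, -0.2, -0.4]
width: 87.7
```

```bash
python3 - <<'E'
from h import *
sec,cad=np.load("p.npy")
o=ctrl.get_obs();im=ctrl.get_image("wrist")[:,:,::-1].copy()
cv2.imwrite("pics/w1raw.png",im);np.save("w1.npy",np.r_[o["ee_pos"],o["orientation"]])
A=crop(im,0,0,512,384,1.5)
draw(A,cam("wrist",o),sec,SEC,[0,0],1.5,(255,255,0))
cv2.imwrite("pics/w1.png",A);plan([sec[0],sec[1],66],sec[2])
E
```

```text
cur ang -25.265156203844562 ee [ 627.4 -234.   222. ] t 1.7 ft [-0.4 -1.   0.4] w 87.59911339317533 q [-0.37  0.49  1.52  0.    1.13  0.07]
delta cm [-5.4000e-02  1.5604e+01  7.0000e-03] rot [-0.0001 -0.0011 -0.0005]
```

View pics/w1.png

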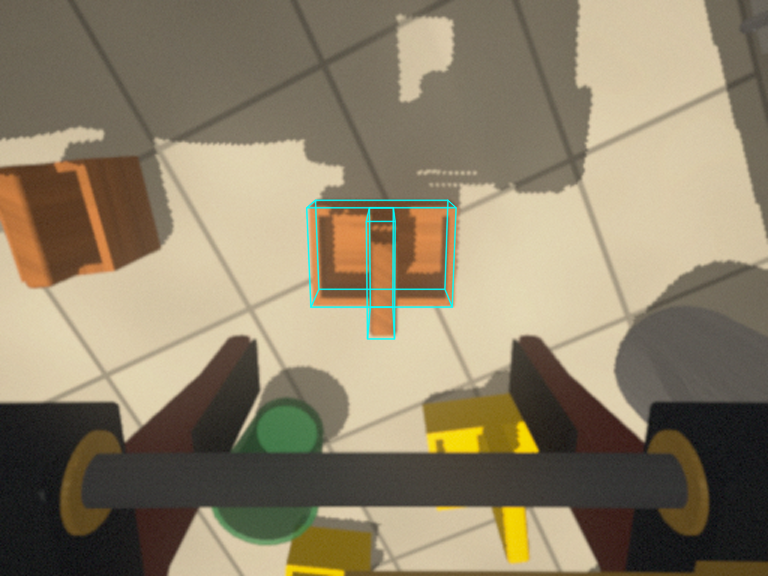

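The wrist view, with the section's rim at (310–455, 207–307), matches the fit to 1–2 px. The narrow box stands at left (75,220). I'm descending and then gripping.

carry_out(
  delta_pos=[
    [0,2.5,0],
    [0,5.5,0],
    [0,8.5,0],
    [0,11.5,0],
    [0,14,0],
    [0,15.2,0],
    [0,15.6,0],
    [0,15.6,0],
  ],
  rotation=[
    [0,0,0],
    [0,0,0],
    [0,0,0],
    [0,0,0],
    [0,0,0],
    [0,0,0],
    [0,0,0],
    [0,0,0],
  ],
)

```text
t: 2.37
ee_pos: [625.3, -236.2, 66.1]
orientation: [-1.542, 0.35, -0.348]
ft_force: [-0.2, 0.5, 0.0]
width: 87.8
```

carry_out(
  delta_pos=[
    [0,0,0],
    [0,0,0],
    [0,0,0],
    [0,0,0],
    [0,0,0],
    [0,0,0],
    [0,0,0],
    [0,0,0],
    [0,0,0],
    [0,0,0],
  ],
  rotation=[
    [0,0,0],
    [0,0,0],
    [0,0,0],
    [0,0,0],
    [0,0,0],
    [0,0,0],
    [0,0,0],
    [0,0,0],
    [0,0,0],
    [0,0,0],
  ],
  hand=255,
)

```text
t: 3.2
ee_pos: [626.1, -235.7, 66.6]
orientation: [-1.543, 0.348, -0.348]
ft_force: [-0.5, 0.1, 0.5]
width: 24.4
```

carry_out(
  delta_pos=[
    [0,0,0],
    [0,0,0],
    [0,0,0],
    [0,0,0],
    [0,0,0],
  ],
  rotation=[
    [0,0,0],
    [0,0,0],
    [0,0,0],
    [0,0,0],
    [0,0,0],
  ],
)

```text
t: 3.62
ee_pos: [626.2, -235.7, 66.6]
orientation: [-1.543, 0.348, -0.348]
ft_force: [0.7, -0.0, -2.9]
width: 15.9
```

carry_out(
  delta_pos=[
    [0,-0.5,0],
    [0,-1.5,0],
    [0,-3,0],
    [0,-4.5,0],
    [0,-6,0],
    [0,-7,0],
    [0,-7,0],
  ],
  rotation=[
    [0,0,0],
    [0,0,0],
    [0,0,0],
    [0,0,0],
    [0,0,0],
    [0,0,0],
    [0,0,0],
  ],
)

```text
t: 4.2
ee_pos: [627.9, -236.4, 140.5]
orientation: [-1.543, 0.344, -0.352]
ft_force: [-0.2, 0.0, -3.6]
width: 15.8
```

```bash
python3 - <<'E'
from h import *
sec,cad=np.load("p.npy")
# grip offset: section origin relative to tool at grasp
o=ctrl.get_obs()
im=ctrl.get_image("wrist")[:,:,::-1].copy()
cv2.imwrite("pics/w2.png",im)
cv2.imwrite("pics/t2.png",ctrl.get_image("top")[:,:,::-1])
g=W(cad,[[0,-165,0]])[0];plan([g[0],g[1],o["ee_pos"][2]],cad[2])
E
```

```text
cur ang -25.438630154867464 ee [ 626.4 -235.8  137.5] t 4.3 ft [ 0.1  0.4 -2.9] w 16.01600731251592 q [-0.38  0.58  1.58 -0.    0.98  0.07]
delta cm [-15.133  -0.312  20.125] rot [ 0.     -0.1714  0.0012]
```

View pics/w2.png

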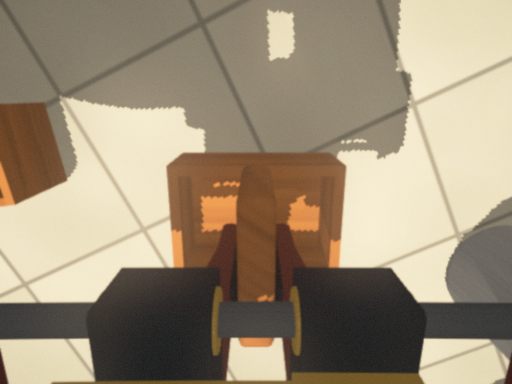

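The section is gripped with a 16 mm opening and hanging straight. I'll lift it higher and move to a standoff 50 mm short of the caddy end.

carry_out(
  delta_pos=[
    [0,-1.5,0],
    [-0.8,-3,1],
    [-2.3,-4,3.0],
    [-4.1,-4,5.4],
    [-6,-4,8.0],
    [-8,-4,10.6],
    [-10,-4,13.3],
    [-12,-4,16],
    [-13.8,-4,18.4],
    [-14.8,-4,19.7],
    [-15.1,-4,20.1],
    [-15.1,-4,20.1],
  ],
  rotation=[
    [0,0,0],
    [0,0,0],
    [0,-0.02,0],
    [0,-0.04,0],
    [0,-0.06,0],
    [0,-0.08,0],
    [0,-0.11,0],
    [0,-0.14,0],
    [0,-0.16,0],
    [0,-0.17,0],
    [0,-0.171,0],
    [0,-0.171,0],
  ],
)

```text
t: 5.3
ee_pos: [575.4, 11.9, 176.0]
orientation: [-1.561, 0.214, -0.211]
ft_force: [-0.4, 0.2, -3.0]
width: 16.1
```

```bash
python3 - <<'E'
from h import *
sec,cad=np.load("p.npy")
o=ctrl.get_obs()
im=ctrl.get_image("wrist")[:,:,::-1].copy();np.save("w3.npy",np.r_[o["ee_pos"],o["orientation"]])
cv2.imwrite("pics/w3raw.png",im)
A=crop(im,0,0,512,384,1.5)
draw(A,cam("wrist",o),cad,CAD,[0,0],1.5,(255,255,0))
cv2.imwrite("pics/w3.png",A)
plan([0,0,100],0)
E
```

```text
cur ang -15.587183926679037 ee [575.8  10.8 176.1] t 5.35 ft [-0.1 -0.7 -3. ] w 15.733562117968727 q [-0.    0.41  1.78 -0.    0.96  0.27]
delta cm [-55.166   7.672 -16.509] rot [ 0.0005 -0.272  -0.001 ]
```

View pics/w3.png

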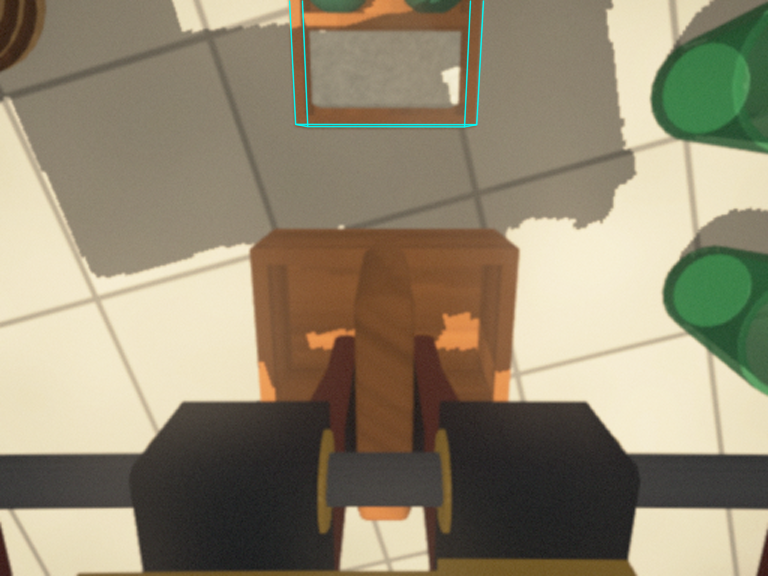

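```bash
python3 - <<'E'
import cv2
from h import *
im=cv2.imread("pics/w3raw.png")
cv2.imwrite("pics/w3z.png",crop(im,185,0,330,100,5.5))
E
```

```text
(no output)
```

View pics/w3z.png

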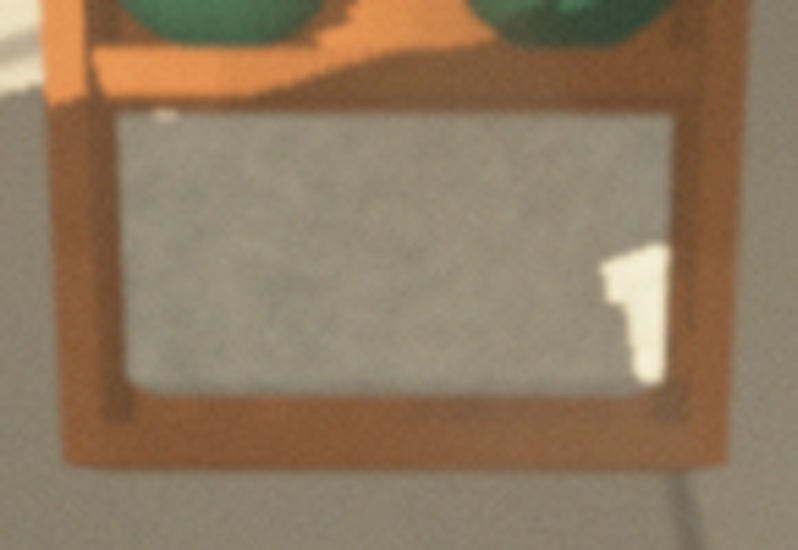

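```bash
python3 - <<'E'
import cv2
from h import *
im=cv2.imread("pics/w3raw.png")
cv2.imwrite("pics/w3y.png",crop(im,160,140,355,280,4))
E
```

```text
(no output)
```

View pics/w3y.png

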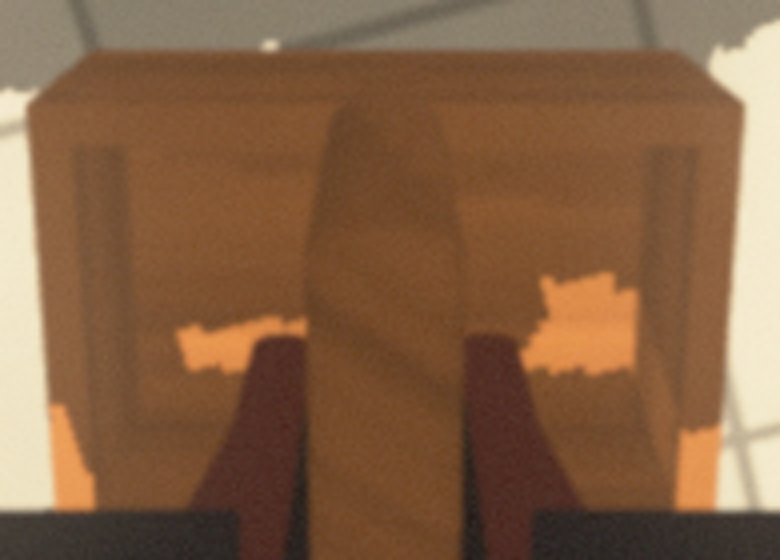

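```bash
cat > rel.py <<'E'
from h import *
def rel(w,cadpx,cadL,secpx,secL,cad0,zfix=None):
    o=dict(ee_pos=w[:3],orientation=w[3:]);C=cam("wrist",o)
    R=Ro.from_rotvec(w[3:]).as_matrix();a=np.arctan2(R[1,0],R[0,0])
    cad,r=fit(cad0,[(C,cadL,cadpx)])
    f=lambda p:(proj(C,W(p[:3],secL)+[0,0,p[3]])-secpx).ravel()
    s=least_squares(f,[w[0],w[1],a,w[2]-66.6],x_scale=[10,10,.1,10])
    return cad,r,s.x,s.fun,a
E
python3 - <<'E'
from rel import *
sec,cad0=np.load("p.npy");w=np.load("w3.npy")
cp=(np.array([[63,465],[728,465]])+.5)/5.5-.5+[185,0]
sp=(np.array([[95,51],[680,51],[29,106],[744,106]])+.5)/4-.5+[160,140]
cad,r,s,f,a=rel(w,cp,[[-50,-80,45],[50,-80,45]],sp,[[-50,35,0],[50,35,0],[-50,35,45],[50,35,45]],cad0)
print("cad0",cad0,"cad wrist",cad,np.degrees(cad[2]),r.round(1))
print("sec",s,np.degrees(s[2]),f.round(2),"tool",w[:3],np.degrees(a),"zexp",w[2]-66.6)
# section in tool
# grasp offset of section wrt tcp in caddy axes
c,sn=np.cos(cad[2]),np.sin(cad[2]);M=np.array([[c,sn],[-sn,c]])
print("sec-tcp in cad axes",M@(s[:2]-w[:2]),"sec in caddy",M@(s[:2]-cad[:2]))
# width scale check: rotated edges
C=cam("wrist",dict(ee_pos=w[:3],orientation=w[3:]))
print("pred side edge top:",(proj(C,W(cad,[[-50,-60,45],[-50,-20,45],[50,-60,45],[50,-20,45]]))-[185,0]+.5)*5.5-.5)
np.save("p2.npy",cad)
T=cam("top");S=cam("side");t=cv2.imread("pics/top0.png");si=cv2.imread("pics/side0.png")
A=crop(t,90,120,180,200,5);draw(A,T,cad,CAD,[90,120],5,(255,255,0));
B=crop(si,145,235,240,310,4);draw(B,S,cad,CAD,[145,235],4,(255,255,0))
O=np.zeros((400,840,3),np.uint8);O[:,:450]=A;O[:300,455:835]=B;cv2.imwrite("pics/fit2.png",O[:,:800])
E
```

```text
cad0 [ 6.20560802e+02  1.69888625e+02 -2.72613612e-01] cad wrist [ 6.19724971e+02  1.68815611e+02 -2.71000851e-01] -15.52720499499676 [ 0.2 -0.  -0.2 -0. ]
sec [ 5.76543231e+02  1.34460869e+01 -2.70533065e-01  1.08795083e+02] -15.500402826654643 [ 0.19  0.1  -0.41  0.1  -0.12 -0.09  0.3  -0.08] tool [575.35123059  11.8825929  175.95253794] -15.527555749508661 zexp 109.3525379448424
sec-tcp in cad axes [0.72995597 1.82552557] sec in caddy [-1.39720411e-02 -1.61258648e+02]
pred side edge top: [[ 56.93395685 322.39871759]
 [ 41.76240106  17.4123436 ]
 [734.23324054 322.28949896]
 [749.76574789  17.05482015]]
```

View pics/fit2.png

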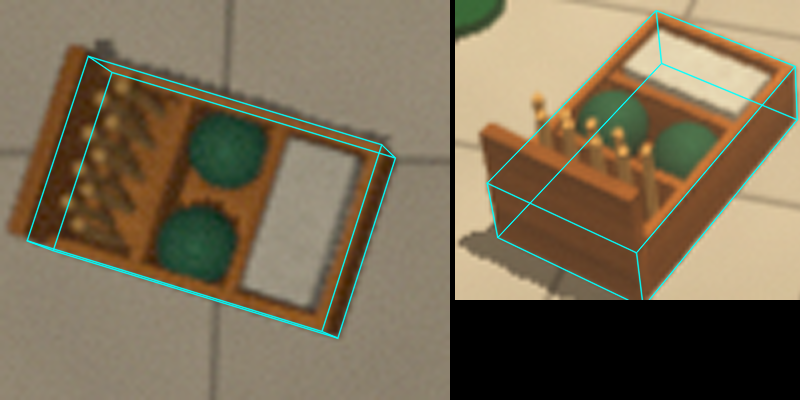

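The wrist fit agrees with the overhead cameras to about 1 mm. The section is laterally centred within 0.1 mm, its yaw is matched to 0.03°, and it still has 46.3 mm to go. I'll lower it first, leaving a gap of about 10 mm.

carry_out(
  delta_pos=[
    [0,0,0.8],
    [0,0.5,2.0],
    [0,1.8,3.2],
    [0,3.5,3.6],
    [0,5.2,3.6],
    [0,7,3.6],
    [0,8.6,3.6],
    [0,9.8,3.6],
    [0,10.4,3.6],
    [0,10.6,3.6],
    [0,10.6,3.6],
  ],
  rotation=[
    [0,0,0],
    [0,0,0],
    [0,0,0],
    [0,0,0],
    [0,0,0],
    [0,0,0],
    [0,0,0],
    [0,0,0],
    [0,0,0],
    [0,0,0],
    [0,0,0],
  ],
)

```text
t: 6.27
ee_pos: [585.8, 45.5, 70.1]
orientation: [-1.56, 0.215, -0.214]
ft_force: [-0.9, 0.2, -3.7]
width: 16.0
```

```bash
python3 - <<'E'
from h import *
o=ctrl.get_obs()
im=ctrl.get_image("wrist")[:,:,::-1].copy();np.save("w4.npy",np.r_[o["ee_pos"],o["orientation"]])
cv2.imwrite("pics/w4raw.png",im)
cv2.imwrite("pics/w4.png",crop(im,140,40,370,250,3.4))
cad=np.load("p2.npy");plan([0,0,66],cad[2])
E
```

```text
cur ang -15.648596438683496 ee [586.3  45.4  70.8] t 6.3167 ft [-0.3  0.2 -2.8] w 16.34583227057271 q [0.06 0.58 1.8  0.   0.76 0.33]
delta cm [-55.23    0.457 -20.189] rot [-0.0002 -0.0021  0.0004]
```

View pics/w4.png

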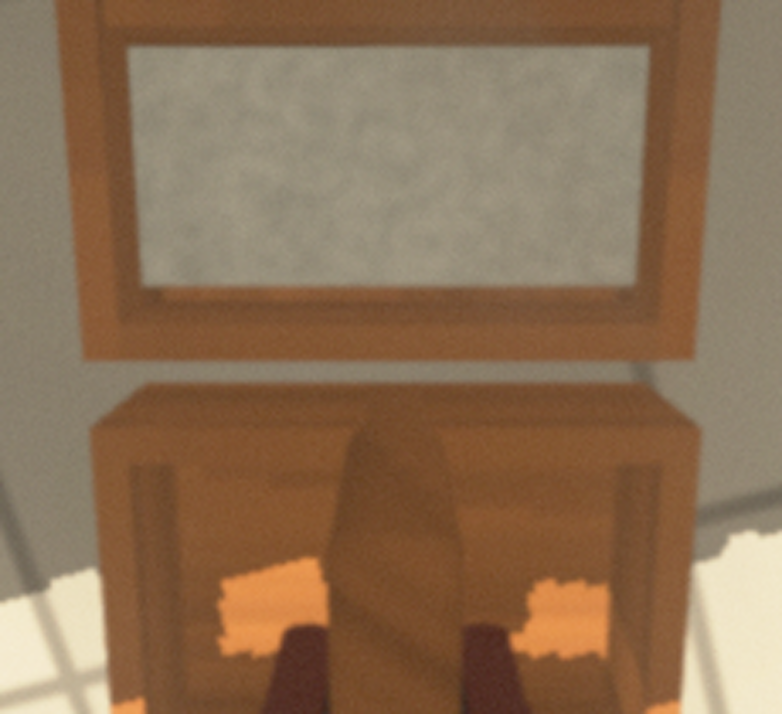

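```bash
python3 - <<'E'
from rel import *
cad0=np.load("p2.npy");w=np.load("w4.npy")
cp=(np.array([[84,360],[695,360]])+.5)/3.4-.5+[140,40]
sp=(np.array([[148,384],[654,384],[93,430],[699,430]])+.5)/3.4-.5+[140,40]
o=ctrl.get_obs()
for ww in (w,np.r_[o["ee_pos"],o["orientation"]]):
    cad,r,s,f,a=rel(ww,cp,[[-50,-80,45],[50,-80,45]],sp,[[-50,35,0],[50,35,0],[-50,35,45],[50,35,45]],cad0)
    c,sn=np.cos(cad[2]),np.sin(cad[2]);M=np.array([[c,sn],[-sn,c]])
    print("cad",cad,np.degrees(cad[2]),"sec",s,np.degrees(s[2]),f.round(2),"tool",ww[:3],np.degrees(a))
    print("sec in caddy",M@(s[:2]-cad[:2]))
E
```

```text
cad [ 6.19862108e+02  1.68714861e+02 -2.72825583e-01] -15.631754434906584 sec [ 5.87326753e+02  4.70516933e+01 -2.72867917e-01  3.76760989e+00] -15.63417998974425 [ 0.46 -0.06 -2.19 -0.05 -0.17  0.04  1.57  0.05] tool [585.82596557  45.4578684   70.08601252] -15.648842413304893
sec in caddy [   1.45059346 -125.93002632]
cad [ 6.20346035e+02  1.68588839e+02 -2.72996182e-01] -15.641529033145114 sec [ 5.87836952e+02  4.70274863e+01 -2.73089370e-01  4.52363289e+00] -15.64686835258561 [ 0.42 -0.04 -2.23 -0.03 -0.13  0.03  1.6   0.04] tool [586.28260012  45.43242498  70.82476947] -15.648596438683496
sec in caddy [   1.46992541 -125.82464849]
```

```bash
python3 - <<'E'
from h import *
im=cv2.imread("pics/w4raw.png")
a=crop(im,158,135,188,175,12);b=crop(im,325,135,355,175,12)
cv2.imwrite("pics/w4z.png",np.hstack([a,np.zeros((480,20,3),np.uint8),b]))
E
```

```text
(no output)
```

View pics/w4z.png

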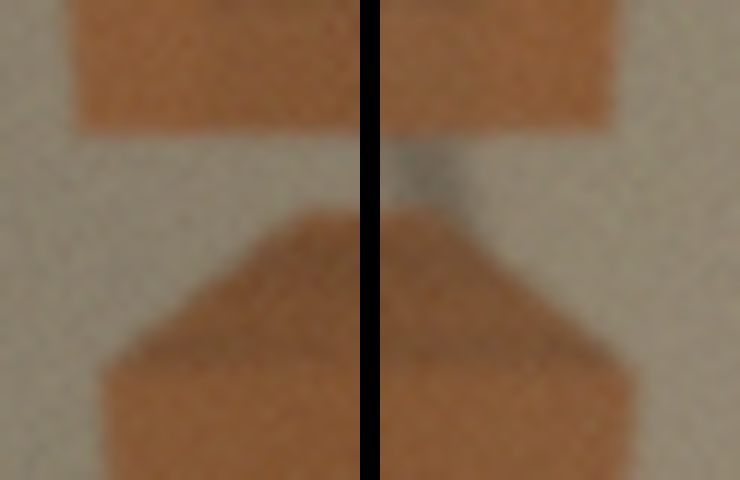

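```bash
python3 - <<'E'
from rel import *
cad0=np.load("p2.npy");w=np.load("w4.npy")
g=lambda l:np.array([[(u+.5)/12-.5+(158 if k==0 else 325),(v+.5)/12-.5+135] for k,u,v in l])
cp=g([(0,78,130),(1,235,130)])
sp=g([(0,296,212),(1,62,212),(0,102,372),(1,256,372)])
print(cp,sp)
cad,r,s,f,a=rel(w,cp,[[-50,-80,45],[50,-80,45]],sp,[[-50,35,0],[50,35,0],[-50,35,45],[50,35,45]],cad0)
c,sn=np.cos(cad[2]),np.sin(cad[2]);M=np.array([[c,sn],[-sn,c]])
print("cad",cad,np.degrees(cad[2]),"sec",s,np.degrees(s[2]),f.round(2),r.round(2),"tool",np.degrees(a))
print("sec in caddy",M@(s[:2]-cad[:2]))
E
```

```text
[[164.04166667 145.375     ]
 [344.125      145.375     ]] [[182.20833333 152.20833333]
 [329.70833333 152.20833333]
 [166.04166667 165.54166667]
 [345.875      165.54166667]]
cad [ 6.19821949e+02  1.68822659e+02 -2.72827394e-01] -15.631858209648565 sec [ 5.86955845e+02  4.75521210e+01 -2.72792190e-01  4.19113219e+00] -15.629841176923954 [ 0.54 -0.12 -0.46 -0.13 -0.35  0.1   0.28  0.1 ] [ 0.32 -0.02 -0.32 -0.02] tool -15.648842413304893
sec in caddy [   1.02651018 -125.6410384 ]
```

The direct view shows the section 1.0 mm too far along +x, with a gap of about 10.6 mm. I'll correct x, lower it and close most of the gap.

carry_out(
  delta_pos=[
    [-0.1,0,0],
    [-0.1,0.1,0.3],
    [-0.1,0.2,0.6],
    [-0.1,0.3,0.7],
    [-0.1,0.3,0.7],
    [-0.1,0.3,0.7],
  ],
  rotation=[
    [0,0,0],
    [0,0,0],
    [0,0,0],
    [0,0,0],
    [0,0,0],
    [0,0,0],
  ],
)

```text
t: 6.82
ee_pos: [586.8, 52.5, 67.8]
orientation: [-1.56, 0.214, -0.214]
ft_force: [0.7, -0.8, -3.3]
width: 15.8
```

```bash
python3 - <<'E'
from h import *
o=ctrl.get_obs()
im=ctrl.get_image("wrist")[:,:,::-1].copy();np.save("w5.npy",np.r_[o["ee_pos"],o["orientation"]])
cv2.imwrite("pics/w5raw.png",im)
a=crop(im,158,130,188,180,11);b=crop(im,325,130,355,180,11)
cv2.imwrite("pics/w5.png",np.hstack([a,np.zeros((550,20,3),np.uint8),b]))
cad=np.load("p2.npy");plan([0,0,66],cad[2])
E
```

```text
cur ang -15.632395362453314 ee [586.8  52.4  67.8] t 6.8667 ft [ 0.4  0.3 -3. ] w 15.893556352650297 q [ 0.07  0.58  1.8  -0.    0.76  0.34]
delta cm [-55.098   0.172 -20.862] rot [-0.     -0.0018  0.0001]
```

View pics/w5.png

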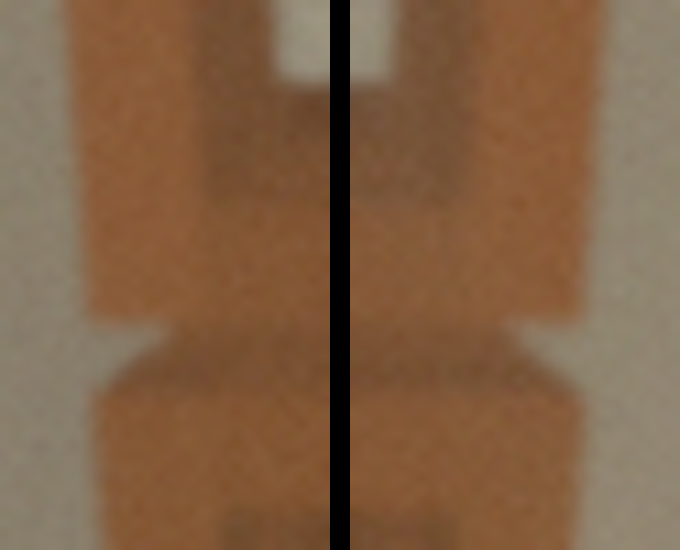

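carry_out(
  delta_pos=[
    [0,0.05,0.1],
    [0,0.1,0.2],
    [0,0.1,0.28],
    [0,0.1,0.34],
    [0,0.1,0.34],
  ],
  rotation=[
    [0,0,0],
    [0,0,0],
    [0,0,0],
    [0,0,0],
    [0,0,0],
  ],
)

```text
t: 7.28
ee_pos: [587.7, 55.7, 66.7]
orientation: [-1.56, 0.214, -0.214]
ft_force: [0.0, -0.2, -2.1]
width: 15.6
```

```bash
python3 - <<'E'
from h import *
o=ctrl.get_obs()
im=ctrl.get_image("wrist")[:,:,::-1].copy();np.save("w6.npy",np.r_[o["ee_pos"],o["orientation"]])
cv2.imwrite("pics/w6raw.png",im)
a=crop(im,158,130,188,180,11);b=crop(im,325,130,355,180,11)
cv2.imwrite("pics/w6.png",np.hstack([a,np.zeros((550,20,3),np.uint8),b]))
cad=np.load("p2.npy");plan([0,0,66],cad[2]);print(ctrl.get_obs()["ft_force"])
E
```

```text
cur ang -15.637628677515465 ee [587.7  55.7  66.7] t 7.3333 ft [ 0.4  0.3 -2.3] w 15.597971491861443 q [0.07 0.59 1.79 0.   0.76 0.35]
delta cm [-55.096   0.067 -21.205] rot [ 0.     -0.0019 -0.    ]
[ 0.36908096  0.2866683  -2.25686257]
```

View pics/w6.png

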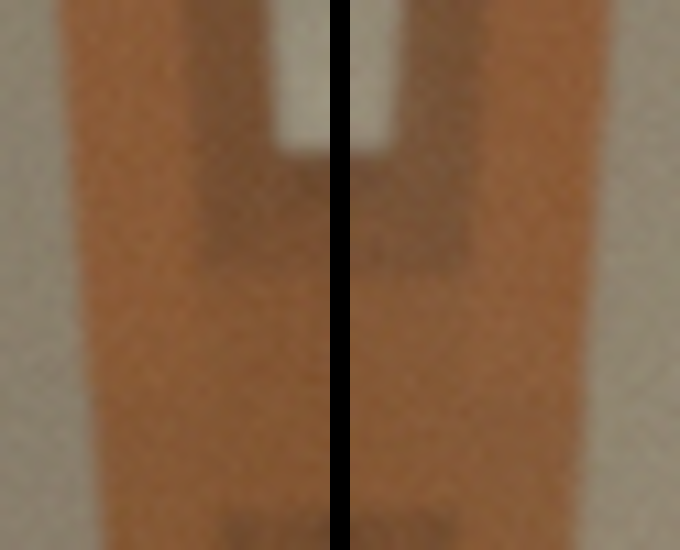

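The seam is visually closed and the edges run straight, but there's no contact force yet. I'll press it home gently.

carry_out(
  delta_pos=[
    [0,0.02,0.02],
    [0,0.03,0.05],
    [0,0.03,0.05],
    [0,0.03,0.05],
  ],
  rotation=[
    [0,0,0],
    [0,0,0],
    [0,0,0],
    [0,0,0],
  ],
)

```text
t: 7.67
ee_pos: [587.8, 55.8, 66.5]
orientation: [-1.561, 0.214, -0.214]
ft_force: [-0.7, -3.7, 0.6]
width: 15.9
```

Contact shows about 4 N against the caddy, and the bar now carries the weight. Releasing.

carry_out(
  delta_pos=[
    [0,0,0],
    [0,0,0],
    [0,0,0],
    [0,0,0],
    [0,0,0],
    [0,0,0],
    [0,0,0],
    [0,0,0],
  ],
  rotation=[
    [0,0,0],
    [0,0,0],
    [0,0,0],
    [0,0,0],
    [0,0,0],
    [0,0,0],
    [0,0,0],
    [0,0,0],
  ],
  hand=0,
)

```text
t: 8.33
ee_pos: [587.9, 56.2, 66.4]
orientation: [-1.56, 0.214, -0.214]
ft_force: [0.9, -0.3, -0.3]
width: 66.1
```

carry_out(
  delta_pos=[
    [0,-0.5,0],
    [0,-2,0],
    [0,-5,0],
    [0,-8,0],
    [0,-11,0],
    [0,-13,0],
    [0,-14,0],
    [0,-14,0],
  ],
  rotation=[
    [0,0,0],
    [0,0,0],
    [0,0,0],
    [0,0,0],
    [0,0,0],
    [0,0,0],
    [0,0,0],
    [0,0,0],
  ],
)

```text
t: 9.0
ee_pos: [589.3, 56.2, 209.1]
orientation: [-1.559, 0.211, -0.218]
ft_force: [0.0, 1.4, 0.0]
width: 87.6
```

```bash
python3 - <<'E'
from h import *
o=ctrl.get_obs();print(o["t"],o["ft_force"],o["width"],o["ee_pos"])
im=ctrl.get_image("wrist")[:,:,::-1].copy();s=ctrl.get_image("side")[:,:,::-1]
cv2.imwrite("pics/w7raw.png",im)
A=crop(im,150,0,362,260,2.3);B=crop(s,140,130,320,320,2.2)
O=np.zeros((600,800,3),np.uint8);O[:A.shape[0],:A.shape[1]]=A;b=B[:, :800-A.shape[1]-5];O[:b.shape[0],A.shape[1]+5:A.shape[1]+5+b.shape[1]]=b
cv2.imwrite("pics/w7.png",O)
E
```

```text
9.0 [0.04137533 1.41704327 0.01075569] 87.57895472931278 [589.27062127  56.231043   209.08422294]
```

View pics/w7.png

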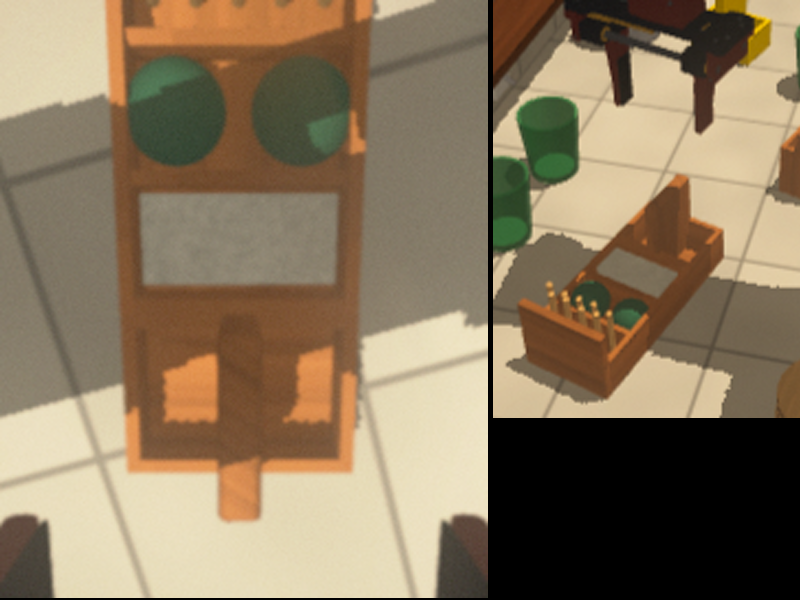

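The section and caddy read as one straight run. Both sides are continuous from row 0 to row 470 in the left panel, and there's no gap at the seam (row ~310). The gripper is clear and open, so I'm handing in.

```bash
python3 -c "
from workcell import ctrl
print(ctrl.close_job())"
```

```text
the job is handed in; nothing more can be done
None
```

I gripped the loose 100 mm deep oak section by its handle and carried it to the caddy. I lined it up there and pushed it lightly (about 4 N) against the plain low end, then let go and lifted clear. The job was handed in at about 9 s on the robot's clock; no verdict was reported.

**Last checks:** After release, the wrist and side pictures show no visible gap and both long sides running straight on. Just before the final push, the wrist view put the sideways offset at about 0.1 mm. In an earlier wrist fit, 10 mm out, the section and caddy were parallel to within 0.1°. The gripper is open and touching nothing. I never reached for the narrow box or the yellow look-alikes. I did not measure the narrow box's position again at the end.

**One disagreement:** With the section still raised, the wrist picture showed it centred. At bar height the picture showed it 1 mm off, so I trusted that one and corrected for it. The next picture agreed with the correction.

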